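Find and open the cover that rocks

TASK

One of the four wooden covers in the top of the block case is free to tip, because its compartment has room; press the covers one after another with the fingertips, gently and near the far edge, to find the one that rocks, then push that cover open until it stands nearly upright. Leave the other covers shut, and do not pick up or shift any of the loose things on the case and the bench.

Things in the scene. Friction and masses are not known exactly. Their poses are not given: they have to be found in the camera images.
- case: Dark wooden case fixed to the bench, 144 (x) by 460 (y) by 90 mm high, with four identical pale covers in a row, flush in its top, centred at case x = 0, y = +136, +60, -60, -136 mm. Origin: centre of its underside; z up, x from the robot's side to the far side, y along the row. Loose things up to 45 mm tall stand on its two end ledges (59 mm) and on the 50 mm strip between the middle covers.
- cover_1 (a joint): Tilt (rad) of the leftmost (+y) cover: 0 shut and flush; grows as its far half sinks and its near edge rises, to a stop at 1.35. Pivot along case y at mid-length, 4 mm below the top, balanced; a free cover tips at 1.7 N pressed 36 mm from it and stays where left. Three covers have a steel block close under the far half and give only 1 to 4 mm there; one, unseen and never known beforehand, is free.
- cover_1_mid (a point): Centre of the top face of the leftmost (+y) cover, a plain board 104 (x) by 66 (y) by 8 mm. z is its upward normal, x points to its far edge; shut, its axes are those of the case. It turns with the cover. The opening in the case is 110 by 70 mm and 82 mm deep.
- cover_2 (a joint): Tilt (rad) of the second cover from the left: 0 shut and flush; grows as its far half sinks and its near edge rises, to a stop at 1.35. Pivot along case y at mid-length, 4 mm below the top, balanced; a free cover tips at 1.7 N pressed 36 mm from it and stays where left. Three covers have a steel block close under the far half and give only 1 to 4 mm there; one, unseen and never known beforehand, is free.
- cover_2_mid (a point): Centre of the top face of the second cover from the left, a plain board 104 (x) by 66 (y) by 8 mm. z is its upward normal, x points to its far edge; shut, its axes are those of the case. It turns with the cover. The opening in the case is 110 by 70 mm and 82 mm deep.
- cover_3 (a joint): Tilt (rad) of the third cover from the left: 0 shut and flush; grows as its far half sinks and its near edge rises, to a stop at 1.35. Pivot along case y at mid-length, 4 mm below the top, balanced; a free cover tips at 1.7 N pressed 36 mm from it and stays where left. Three covers have a steel block close under the far half and give only 1 to 4 mm there; one, unseen and never known beforehand, is free.
- cover_3_mid (a point): Centre of the top face of the third cover from the left, a plain board 104 (x) by 66 (y) by 8 mm. z is its upward normal, x points to its far edge; shut, its axes are those of the case. It turns with the cover. The opening in the case is 110 by 70 mm and 82 mm deep.
- cover_4 (a joint): Tilt (rad) of the rightmost (-y) cover: 0 shut and flush; grows as its far half sinks and its near edge rises, to a stop at 1.35. Pivot along case y at mid-length, 4 mm below the top, balanced; a free cover tips at 1.7 N pressed 36 mm from it and stays where left. Three covers have a steel block close under the far half and give only 1 to 4 mm there; one, unseen and never known beforehand, is free.
- cover_4_mid (a point): Centre of the top face of the rightmost (-y) cover, a plain board 104 (x) by 66 (y) by 8 mm. z is its upward normal, x points to its far edge; shut, its axes are those of the case. It turns with the cover. The opening in the case is 110 by 70 mm and 82 mm deep.
- dapping_block_mid (a point): Centre of a loose 42 mm steel cube with round hollows, standing on the left (+y) end ledge of the case. To be left alone.
- brass_weight_mid (a point): Centre of a loose brass weight, 28 mm across and 26 mm high, on the strip between the two middle covers. To be left alone.
- doming_punch_mid (a point): Centre of a loose upright steel doming punch, 26 mm across and 45 mm high, on the right (-y) end ledge of the case. To be left alone.
- hammer: A loose hammer, 260 mm long, lying on the bench to the left of the case. To be left alone.
- mallet: A loose wooden mallet, 56 mm thick and 280 mm long, lying on the bench to the right of the case. To be left alone.
- caliper: A loose steel caliper, 190 mm long and 10 mm high, lying on the bench beyond the case. To be left alone.
- steel_bar: A loose square steel bar, 120 by 25 by 25 mm, lying on the bench beyond the case. To be left alone.

How it is judged:
On the way:
1. a cover gives way under the fingers and begins to tip (over 0.06 rad) (value of joint any of cover_1, cover_2, cover_3, cover_4 above 0.06 rad and not (value of joint any of cover_1, cover_2, cover_3, cover_4 above 1 rad) and contact force between the fingers and case above 0.2 N).
At the end, for the whole second after the job is handed in: One cover stands open by at least 1.05 rad (60 degrees; its stop is at 1.35) and is at rest, and the other three are shut to within 0.12 rad (((value of joint cover_1 above 1.05 rad and velocity of joint cover_1 below 0.1 rad/s and value of joint each of cover_2, cover_3, cover_4 below 0.12 rad) or (value of joint cover_2 above 1.05 rad and velocity of joint cover_2 below 0.1 rad/s and value of joint each of cover_1, cover_3, cover_4 below 0.12 rad) or (value of joint cover_3 above 1.05 rad and velocity of joint cover_3 below 0.1 rad/s and value of joint each of cover_1, cover_2, cover_4 below 0.12 rad) or (value of joint cover_4 above 1.05 rad and velocity of joint cover_4 below 0.1 rad/s and value of joint each of cover_1, cover_2, cover_3 below 0.12 rad))); the robot touches nothing.
It fails at once if the fingers press or push on the case or a cover with over 50 N (contact force between the fingers and case above 50 N).
It fails at once if a loose bystander is shifted or lifted by over 20 mm (distance of any of dapping_block_mid, brass_weight_mid, doming_punch_mid, hammer, mallet, caliper, steel_bar from where it was at the start of the episode above 0.02 m).
It also fails if it takes over 51 s, if anything falls off the work surface, if the arm or the gripper's body presses on something with over 40 N, if the wrist force passes 120 N, or if a joint passes its speed limit or range.

ROBOT

A 7-joint arm with a two-finger parallel gripper is mounted at the origin on the work surface. World frame = base frame: x ahead of the robot, y to its left, z up, the work surface at z = 0. Lengths are in m, angles in rad, forces in N, time in s.
With the tool pointing down it reaches from about 0.425 to 0.825 m from the base axis. Payload 3.6 kg.
Tool frame: the origin (TCP) lies on the centre line of the jaws, within the pads' length; the fingertips stand 11 mm ahead of it and the grasp point (between the pads) lies 8 mm behind it (manip.finger_overhang is the distance from the TCP to the fingertips, in m); z points along the fingers, y is the direction in which the jaws open and shut (so a half turn about z gives the same grasp; the last joint's range is limited). The gripper opens to 93 mm and grips with 3 to 60 N. Pads are 15 mm wide; open, the fingers measure 128 mm over their backs; the gripper's body (75 mm by 188 mm) begins 65 mm behind the grasp point.
Start: joints at [1.29, 0.615, -0.013, 1.423, 0.008, 1.103, -0.04], TCP at [0.163, -0.629, 0.23] pointing down, gripper open.
Joint ranges: [-3.12, 3.12], [-0.3, 2.06], [-1.34, 1.32], [0.26, 2.42], [-1.36, 4.5], [0.01, 1.98], [-2.84, 2.84]. Speed limits (rad/s): [2.79, 2.79, 3.14, 3.14, 3.14, 3.14, 3.14].

INTERFACE

Orientations are given as a unit quaternion [w, x, y, z].
In Python, from rig import read_state, snapshot, manip, nets gives the robot as it stands.
- The arm moves only by the shell command python3 -m crank 'ROWS' [FORCE]. ROWS is JSON, a list of rows, each an object with "xyz": the shift along the tool's x, y, z in m, a list of three; "rotation": the turn, a rotation vector about the tool's x, y, z in degrees, a list of three; "gripper": the opening in per cent of the stroke, from 0 (shut) to 100 (fully open). In form: [{"xyz": [tx, ty, tz], "rotation": [wx, wy, wz], "gripper": gripper}, ...]. A call has 1 to 8 rows; each row is the pose to reach, as a shift and turn from the pose commanded when the call began, along the tool's axes at that moment; what a row does not reach only later rows make up. A row lasts 1/8 s, in which the tool goes at most 62.5 mm and 10.7 degrees, less where a joint would pass 70% of its speed; a pose out of reach is approached as far as the arm can. A call with a gripper value outside its range is refused whole. The fingers move at their own pace and stop on an object; FORCE is the grip in N (left out, the last holds). Time passes only in rows, so rows that repeat a pose let the fingers close. It gives the time, the measured TCP pose, the force and the opening at its end, in the units of the state.
- read_state(): the state, without advancing time (a new reading comes with each control period).
- snapshot(name): name is "side" or "top"; returns a dict with "img" (384x512x3 uint8, red, green, blue), "z_map" (384x512 float32, m along the optical axis (not along the pixel's ray), 0 where there is no reading), "intrinsics" (3x3 intrinsics, pixels), "eye" and "orientation" of the camera in the world. Camera axes: x right, y up, looking along -z (the intrinsics and any distortion apply to the point x, -y, -z); pixel columns grow to the right and rows downward; lengths in m; the calibration is good to about 2 mm. A picture is of the moment at which its call begins.
- manip.hand_in(): hands the job in, once; it reports no verdict.
Trained networks look in a picture, given as the dict that the camera call returned (one of the last four; its "shot" number tells which), for a name from the list of things; names that differ only in an ending like _2 or _b are one class to them, and where a whole thing is asked for, a point or a joint stands for the part that bears it (a point fixed in the world has none). Each returns a list of dicts, best first, with "confidence" (0 to 1); they miss things now and then, are a little off and sometimes report something else, mostly with a low value. They report only what shows in the picture. A call takes as long as a camera call.
- nets.regions_of(picture, label): "region" (384x512 bool, what is visible of it) and "box" ([left, top, width, height] as shares, 0 to 1, of the picture: columns of its width, rows of its height, round what is visible of it).
- nets.spot_point(picture, label): "location" ([column, row] as shares, 0 to 1, of the picture: columns of its width, rows of its height: a listed point, or the origin of a listed thing).
The state is a dict: "time": time; "qpos": joint angles; "qd": joint speeds; "joint_torque": joint torques, N m; "ee_pos": TCP position; "orientation": TCP orientation; "ft_force": force on the tool from outside, world axes, zero at the start; "torque": the same for the moment, N m; "width": finger opening in m.
Only numpy, scipy, OpenCV 4.12 (cv2) and the standard library are available. Lean on these libraries where they do the work, as an engineer would, in place of code of your own. Each camera call takes 0.05 s, during which the arm holds its last target. There are 200 camera calls.

## Working session

There is one attempt and no reset: what is moved stays moved. The work goes in short steps, Python scripts to look and compute and a shell command to move; the robot and the scene stay as the last step left them, time stands still between calls to the robot, and variables do not carry over. Pictures are saved under pics/ and viewed, about 8 in all and at most 12, crops included, and the job is handed in when it is done.

```bash
mkdir -p pics; cat > h.py <<'E'
import numpy as np, cv2
from scipy.spatial.transform import Rotation as R
from rig import read_state, snapshot, manip, nets
def rot(q): return R.from_quat([q[1],q[2],q[3],q[0]]).as_matrix()
def world(s,u,v,z=None):
    K=np.array(s["intrinsics"]); 
    if z is None:
        p=s["z_map"][int(v)-2:int(v)+3,int(u)-2:int(u)+3]; z=np.median(p[p>0])
    c=np.array([(u-K[0,2])/K[0,0]*z,-(v-K[1,2])/K[1,1]*z,-z])
    return rot(s["orientation"])@c+np.array(s["eye"])
E
python3 - <<'E'
from h import *
st=read_state(); print(st["time"],st["ee_pos"],st["orientation"],st["width"],st["ft_force"])
print(rot(st["orientation"]).round(3))
ims=[]
for n in("top","side"):
    s=snapshot(n); ims.append(s["img"]); print(n,s["eye"],s["intrinsics"], s.keys())
    for l in ["cover_1_mid","dapping_block_mid","brass_weight_mid","doming_punch_mid","case"]:
        for d in nets.spot_point(s,l)[:5]:
            u,v=d["location"][0]*512,d["location"][1]*384
            try: print(l,round(d["confidence"],2),round(u),round(v),world(s,u,v).round(4))
            except Exception as e: print(l,u,v,e)
cv2.imwrite("pics/a.png",cv2.cvtColor(np.vstack(ims),cv2.COLOR_RGB2BGR)[:, :] if 0 else cv2.resize(cv2.cvtColor(np.hstack(ims),cv2.COLOR_RGB2BGR),(800,300)))
cv2.imwrite("pics/top.png",cv2.cvtColor(ims[0],cv2.COLOR_RGB2BGR))
E
```

```text
0.0 [ 0.16300273 -0.62845698  0.22849175] [-1.24888571e-03  9.91954581e-01  1.26587970e-01 -1.86845898e-04] 0.09299055729038663 [ 0.2640695   0.26517239 -0.43882794]
[[ 0.968  0.251 -0.001]
 [ 0.251 -0.968  0.002]
 [-0.    -0.003 -1.   ]]
top [0.43135533 0.01787773 1.29036359] [[412.56526935   0.         245.2780864 ]
 [  0.         412.56526935 192.79770935]
 [  0.           0.           1.        ]] dict_keys(['img', 'z_map', 'intrinsics', 'eye', 'orientation', 'shot'])
cover_1_mid 0.67 221 205 [0.5992 0.0644 0.0913]
dapping_block_mid 0.78 195 202 [0.6009 0.137  0.1326]
brass_weight_mid 0.7 283 157 [ 0.7657 -0.1285  0.0093]
brass_weight_mid 0.42 264 203 [ 0.6011 -0.0587  0.1103]
doming_punch_mid 0.51 104 234 [0.5214 0.4303 0.0025]
doming_punch_mid 0.45 335 214 [ 0.5681 -0.2596  0.1239]
case 0.92 262 215 [ 0.5703 -0.0547  0.09  ]
side [ 0.22620397 -0.88793089  0.97684664] [[411.02288061   0.         265.74041249]
 [  0.         411.02288061 192.93215886]
 [  0.           0.           1.        ]] dict_keys(['img', 'z_map', 'intrinsics', 'eye', 'orientation', 'shot'])
cover_1_mid 0.72 251 179 [0.6104 0.0773 0.0884]
dapping_block_mid 0.61 257 226 [ 0.549  -0.1264  0.0871]
dapping_block_mid 0.54 239 163 [0.5869 0.1237 0.1269]
brass_weight_mid 0.64 267 203 [ 0.6031 -0.0712  0.1111]
doming_punch_mid 0.53 282 256 [ 0.5625 -0.2714  0.105 ]
case 0.81 260 226 [ 0.5574 -0.1302  0.0866]
```

View pics/a.png

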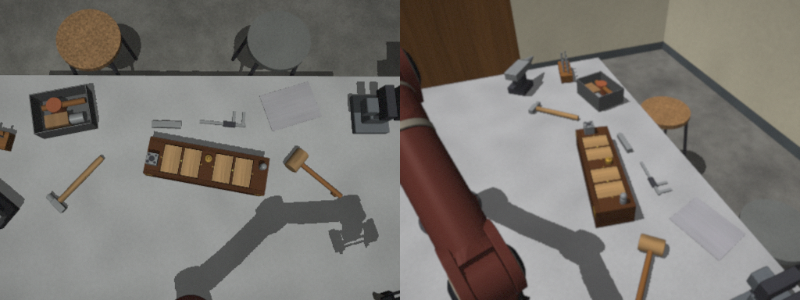

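```bash
cat >> h.py <<'E'
def cloud(s):
    K=np.array(s["intrinsics"]); z=s["z_map"]; v,u=np.mgrid[:384,:512]
    c=np.stack([(u-K[0,2])/K[0,0]*z,-(v-K[1,2])/K[1,1]*z,-z],-1)
    return c@rot(s["orientation"]).T+np.array(s["eye"])
E
python3 - <<'E'
from h import *
for n in("top","side"):
    s=snapshot(n); P=cloud(s); m=(s["z_map"]>0)&(abs(P[...,2]-.088)<.009)&(abs(P[...,0]-.57)<.2)&(abs(P[...,1]+.05)<.3)
    k,lab,stt,_=cv2.connectedComponentsWithStats(m.astype(np.uint8)); i=1+stt[1:,4].argmax(); q=P[lab==i]
    print(n,cv2.minAreaRect((q[:,:2]*1000).astype(np.float32)),np.median(q[:,2]))
    hsv=cv2.cvtColor(s["img"],cv2.COLOR_RGB2HSV); pale=(hsv[...,2]>130)&(lab==i)
    pale=cv2.morphologyEx(pale.astype(np.uint8),cv2.MORPH_OPEN,np.ones((3,3)))
    k,lab,stt,_=cv2.connectedComponentsWithStats(pale)
    for j in range(1,k):
        if stt[j,4]>100: q=P[lab==j]; print(cv2.minAreaRect((q[:,:2]*1000).astype(np.float32)),stt[j,4])
    m=(abs(P[...,2]-.118)<.022)&(s["z_map"]>0)&(P[...,2]>.1)&(abs(P[...,0]-.57)<.15)&(abs(P[...,1]+.05)<.3)
    k,lab,stt,_=cv2.connectedComponentsWithStats(m.astype(np.uint8))
    for j in range(1,k):
        if stt[j,4]>15: q=P[lab==j]; print("obj",q.min(0).round(3),q.max(0).round(3))
im=cv2.cvtColor(snapshot("top")["img"],cv2.COLOR_RGB2BGR)[150:270,160:360]
cv2.imwrite("pics/b.png",cv2.resize(im,(800,480),interpolation=2))
E
```

```text
top ((580.7113647460938, -61.337127685546875), (460.57330322265625, 145.53521728515625), 79.34855651855469) 0.09033785870153199
((605.3065185546875, 72.11848449707031), (63.430091857910156, 101.88816833496094), 79.44023895263672) 717
((591.6839599609375, -2.3980331420898438), (63.450443267822266, 102.42820739746094), 79.53331756591797) 726
((569.6021728515625, -120.24310302734375), (63.444339752197266, 102.8294677734375), 79.27812957763672) 725
((554.9805297851562, -195.0682373046875), (63.76465606689453, 101.41831970214844), 79.44868469238281) 711
obj [0.578 0.117 0.101] [0.625 0.163 0.137]
obj [ 0.594 -0.08   0.105] [ 0.618 -0.053  0.119]
obj [ 0.562 -0.278  0.102] [ 0.585 -0.254  0.137]
side ((578.992919921875, -62.73725891113281), (463.66717529296875, 145.82862854003906), 79.37162780761719) 0.0892516466910398
((603.75390625, 68.443603515625), (74.01102447509766, 102.65128326416016), 78.07291412353516) 412
((589.8312377929688, -5.5338592529296875), (69.8001708984375, 103.00357818603516), 77.15428924560547) 449
((567.7532348632812, -123.12342834472656), (70.44487762451172, 103.98207092285156), 78.2412109375) 561
((553.7737426757812, -197.50352478027344), (70.48136138916016, 103.06463623046875), 78.80923461914062) 633
obj [0.577 0.113 0.1  ] [0.622 0.167 0.137]
obj [ 0.59  -0.082  0.1  ] [ 0.615 -0.055  0.117]
obj [ 0.559 -0.28   0.1  ] [ 0.581 -0.26   0.135]
```

View pics/b.png

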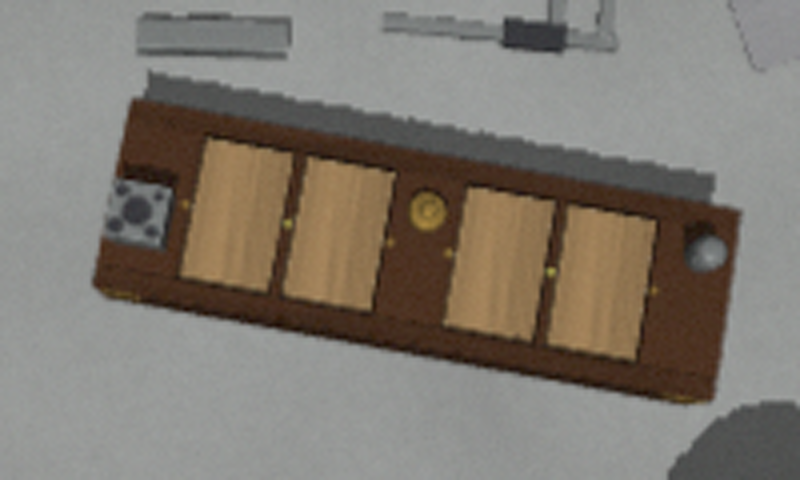

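```bash
cat >> h.py <<'E'
O=np.array([.580,-.062]); a=np.arctan2(-.185,.983); XC=np.array([np.cos(a),np.sin(a)]); YC=np.array([-XC[1],XC[0]])
def go(cx,cy,z):
    """shift/turn to case point (cx,cy) m, world TCP height z, tool y along case x, down"""
    st=read_state(); M=rot(st["orientation"]); p=np.append(O+cx*XC+cy*YC,z)
    T=np.array([np.append(-YC,0),np.append(XC,0),[0,0,-1]]).T; T[:,0]=np.cross(T[:,1],T[:,2])
    print("xyz",(M.T@(p-st["ee_pos"])).round(4),"rot",np.degrees(R.from_matrix(M.T@T).as_rotvec()).round(2), "dist",np.linalg.norm(p-st["ee_pos"]).round(3))
def where():
    st=read_state(); d=np.array(st["ee_pos"])-np.append(O,0); M=rot(st["orientation"])
    print("t",round(st["time"],2),"case",(d[:2]@XC).round(4),(d[:2]@YC).round(4),"z",d[2].round(4),"F",np.round(st["ft_force"],2),"ytool",M[:,1].round(3),"z",M[:,2].round(3),"w",st["width"])
E
python3 -c "
from h import *
go(.032,-.136,.17)"
```

```text
xyz [ 0.5169 -0.3076  0.0597] rot [ -0.   -0.  -64.8] dist 0.604
```

```bash
python3 -m crank '[{"xyz":[0.06,-0.036,0.0],"rotation":[0,0,-8],"gripper":0},{"xyz":[0.112,-0.067,0.0],"rotation":[0,0,-16],"gripper":0},{"xyz":[0.164,-0.098,0.0],"rotation":[0,0,-24],"gripper":0},{"xyz":[0.216,-0.129,0.0],"rotation":[0,0,-32],"gripper":0},{"xyz":[0.268,-0.160,0.0],"rotation":[0,0,-40],"gripper":0},{"xyz":[0.32,-0.19,0.0],"rotation":[0,0,-48],"gripper":0},{"xyz":[0.372,-0.222,0.0],"rotation":[0,0,-56],"gripper":0},{"xyz":[0.424,-0.253,0.0],"rotation":[0,0,-64.8],"gripper":0}]' 10; python3 -c "
from h import *
where();go(.032,-.136,.17)"
```

```text
time: 1.75
ee_pos: [0.5114, -0.2765, 0.23]
orientation: [0.0, 0.768, 0.64, 0.0]
ft_force: [0.5, 0.6, 0.5]
width: 0.0175
t 1.75 case -0.0278 -0.2235 z 0.23 F [0.51 0.58 0.48] ytool [ 0.984 -0.18   0.001] z [ 0.001 -0.001 -1.   ] w 0.017496675532654174
xyz [0.0873 0.0601 0.06  ] rot [0.05 0.03 0.26] dist 0.122
```

```bash
python3 -m crank '[{"xyz":[0.044,0.03,0.0],"rotation":[0,0,0],"gripper":0},{"xyz":[0.0873,0.060,0.0],"rotation":[0,0,0],"gripper":0},{"xyz":[0.0873,0.060,0.05],"rotation":[0,0,0],"gripper":0},{"xyz":[0.0873,0.060,0.09],"rotation":[0,0,0],"gripper":0},{"xyz":[0.0873,0.060,0.110],"rotation":[0,0,0],"gripper":0},{"xyz":[0.0873,0.060,0.115],"rotation":[0,0,0],"gripper":0},{"xyz":[0.0873,0.060,0.115],"rotation":[0,0,0],"gripper":0}]'; python3 - <<'E'
from h import *
where();go(.032,-.136,.104)
ims=[]
for n,(r,c) in {"top":(150,160),"side":(140,180)}.items():
    ims.append(cv2.resize(snapshot(n)["img"][r:r+150,c:c+200],(400,300),interpolation=2))
cv2.imwrite("pics/c.png",cv2.cvtColor(np.hstack(ims),cv2.COLOR_RGB2BGR))
E
```

```text
time: 2.62
ee_pos: [0.5857, -0.2032, 0.1152]
orientation: [0.0, 0.77, 0.638, 0.0]
ft_force: [0.3, -0.0, 0.8]
width: 0.0005
t 2.62 case 0.0317 -0.1377 z 0.1152 F [ 0.29 -0.04  0.78] ytool [ 0.983 -0.185  0.001] z [ 0.001 -0.    -1.   ] w 0.000462889333271031
xyz [0.0017 0.0003 0.0112] rot [ 0.05 -0.   -0.01] dist 0.011
```

View pics/c.png

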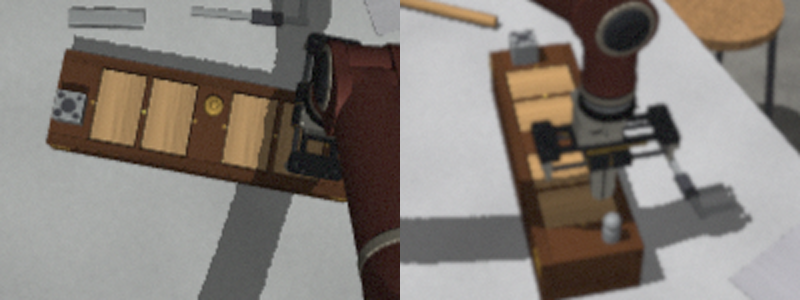

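```bash
python3 -m crank '[{"xyz":[0,0,0.008],"rotation":[0,0,0],"gripper":0},{"xyz":[0,0,0.012],"rotation":[0,0,0],"gripper":0},{"xyz":[0,0,0.014],"rotation":[0,0,0],"gripper":0},{"xyz":[0,0,0.015],"rotation":[0,0,0],"gripper":0},{"xyz":[0,0,0.015],"rotation":[0,0,0],"gripper":0}]'; python3 -m crank '[{"xyz":[0,0,0.001],"rotation":[0,0,0],"gripper":0},{"xyz":[0,0,0.002],"rotation":[0,0,0],"gripper":0},{"xyz":[0,0,0.002],"rotation":[0,0,0],"gripper":0}]'
```

```text
time: 3.35
ee_pos: [0.585, -0.2031, 0.1008]
orientation: [0.0, 0.77, 0.638, -0.0]
ft_force: [-2.1, 0.3, 5.1]
width: 0.0004
time: 3.72
ee_pos: [0.585, -0.2031, 0.1007]
orientation: [0.0, 0.77, 0.638, -0.0]
ft_force: [-5.1, 1.4, 15.3]
width: 0.0004
```

```bash
python3 -m crank '[{"xyz":[0,0,-0.015],"rotation":[0,0,0],"gripper":0},{"xyz":[0.04,0,-0.015],"rotation":[0,0,0],"gripper":0},{"xyz":[0.077,0.001,-0.015],"rotation":[0,0,0],"gripper":0},{"xyz":[0.077,0.001,-0.009],"rotation":[0,0,0],"gripper":0},{"xyz":[0.077,0.001,-0.004],"rotation":[0,0,0],"gripper":0},{"xyz":[0.077,0.001,-0.002],"rotation":[0,0,0],"gripper":0},{"xyz":[0.077,0.001,-0.002],"rotation":[0,0,0],"gripper":0}]';python3 -c "
from h import *
where()"; python3 -m crank '[{"xyz":[0,0,0.001],"rotation":[0,0,0],"gripper":0},{"xyz":[0,0,0.002],"rotation":[0,0,0],"gripper":0},{"xyz":[0,0,0.002],"rotation":[0,0,0],"gripper":0}]'
```

```text
time: 4.6
ee_pos: [0.6003, -0.1289, 0.1007]
orientation: [0.0, 0.771, 0.637, -0.0]
ft_force: [-1.7, 1.1, 6.4]
width: 0.0006
t 4.6 case 0.0323 -0.062 z 0.1007 F [-1.71  1.12  6.43] ytool [ 0.982 -0.187  0.   ] z [ 0. -0. -1.] w 0.0005652084934351443
time: 4.97
ee_pos: [0.6003, -0.1288, 0.1006]
orientation: [0.0, 0.771, 0.637, 0.0]
ft_force: [-3.8, 1.7, 15.9]
width: 0.0005
```

```bash
python3 -m crank '[{"xyz":[0,0,-0.05],"rotation":[0,0,0],"gripper":0},{"xyz":[0.06,0,-0.05],"rotation":[0,0,0],"gripper":0},{"xyz":[0.122,0.0,-0.05],"rotation":[0,0,0],"gripper":0},{"xyz":[0.122,0.0,-0.045],"rotation":[0,0,0],"gripper":0},{"xyz":[0.122,0.0,-0.01],"rotation":[0,0,0],"gripper":0},{"xyz":[0.122,0.0,-0.005],"rotation":[0,0,0],"gripper":0},{"xyz":[0.122,0.0,-0.002],"rotation":[0,0,0],"gripper":0},{"xyz":[0.122,0.0,-0.002],"rotation":[0,0,0],"gripper":0}]';python3 -c "
from h import *
where()"; python3 -m crank '[{"xyz":[0,0,0.001],"rotation":[0,0,0],"gripper":0},{"xyz":[0,0,0.002],"rotation":[0,0,0],"gripper":0},{"xyz":[0,0,0.002],"rotation":[0,0,0],"gripper":0}]'
```

```text
time: 5.98
ee_pos: [0.6217, -0.0104, 0.1008]
orientation: [-0.0, 0.771, 0.637, -0.002]
ft_force: [-4.1, -1.2, 5.4]
width: 0.0006
t 5.97 case 0.0314 0.0584 z 0.1008 F [-4.13 -1.22  5.4 ] ytool [ 0.982 -0.188 -0.003] z [-0.003 -0.002 -1.   ] w 0.0005621158938074066
time: 6.35
ee_pos: [0.6217, -0.0104, 0.1007]
orientation: [0.0, 0.771, 0.637, -0.002]
ft_force: [-6.7, -1.5, 13.4]
width: 0.0002
```

Covers 4, 3 and 2 hold firm, so I press cover 1 the same way.

```bash
python3 -m crank '[{"xyz":[0,0,-0.015],"rotation":[0,0,0],"gripper":0},{"xyz":[0.04,0,-0.015],"rotation":[0,0,0],"gripper":0},{"xyz":[0.077,0.0,-0.015],"rotation":[0,0,0],"gripper":0},{"xyz":[0.077,0.0,-0.009],"rotation":[0,0,0],"gripper":0},{"xyz":[0.077,0.0,-0.004],"rotation":[0,0,0],"gripper":0},{"xyz":[0.077,0.0,-0.002],"rotation":[0,0,0],"gripper":0},{"xyz":[0.077,0.0,-0.002],"rotation":[0,0,0],"gripper":0}]';python3 -c "
from h import *
where()"; python3 -m crank '[{"xyz":[0,0,0.001],"rotation":[0,0,0],"gripper":0},{"xyz":[0,0,0.002],"rotation":[0,0,0],"gripper":0},{"xyz":[0,0,0.002],"rotation":[0,0,0],"gripper":0}]'
```

```text
time: 7.22
ee_pos: [0.6373, 0.0661, 0.0996]
orientation: [0.0, 0.77, 0.638, -0.0]
ft_force: [-0.2, -0.9, 0.0]
width: 0.0006
t 7.22 case 0.0327 0.1365 z 0.0996 F [-0.16 -0.91  0.03] ytool [ 0.982 -0.187  0.   ] z [-0.    -0.001 -1.   ] w 0.0006129483567267443
time: 7.6
ee_pos: [0.6375, 0.0673, 0.0978]
orientation: [0.0, 0.77, 0.638, 0.0]
ft_force: [0.2, -2.0, 1.3]
width: 0.0002
```

```bash
python3 -m crank '[{"xyz":[-0.001,0,0.002],"rotation":[0,0,0],"gripper":0},{"xyz":[-0.001,0,0.004],"rotation":[0,0,0],"gripper":0},{"xyz":[-0.001,0,0.006],"rotation":[0,0,0],"gripper":0},{"xyz":[-0.001,0,0.006],"rotation":[0,0,0],"gripper":0}]'; python3 - <<'E'
from h import *
where()
ims=[]
for n,(r,c) in {"top":(150,160),"side":(110,180)}.items():
    ims.append(cv2.resize(snapshot(n)["img"][r:r+120,c:c+160],(400,300),interpolation=2))
cv2.imwrite("pics/d.png",cv2.cvtColor(np.hstack(ims),cv2.COLOR_RGB2BGR))
E
```

```text
time: 8.1
ee_pos: [0.6369, 0.0675, 0.0913]
orientation: [-0.0, 0.77, 0.639, 0.0]
ft_force: [0.9, -0.0, 1.1]
width: 0.0007
t 8.1 case 0.0319 0.1378 z 0.0913 F [ 0.89 -0.03  1.06] ytool [ 0.983 -0.185 -0.   ] z [-0.     0.001 -1.   ] w 0.0006843678319991581
```

View pics/d.png

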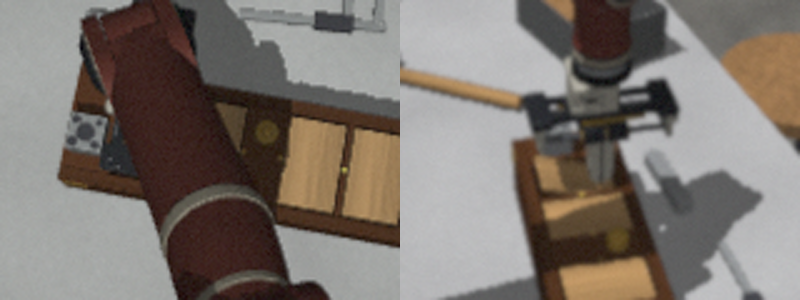

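```bash
python3 -m crank '[{"xyz":[-0.003,0,0.002],"rotation":[0,0,0],"gripper":0},{"xyz":[-0.004,0,0.004],"rotation":[0,0,0],"gripper":0},{"xyz":[-0.004,0,0.006],"rotation":[0,0,0],"gripper":0},{"xyz":[-0.004,0,0.007],"rotation":[0,0,0],"gripper":0},{"xyz":[-0.004,0,0.007],"rotation":[0,0,0],"gripper":0}]'; cat >> h.py <<'E'
def tilt(cy=.136):
    s=snapshot("side"); P=cloud(s); D=P[...,:2]-O; X=D@XC; Y=D@YC; Z=P[...,2]
    hsv=cv2.cvtColor(s["img"],cv2.COLOR_RGB2HSV)
    m=(s["z_map"]>0)&(abs(Y-cy)<.028)&(abs(X)<.056)&(Z>.03)&(Z<.15)
    for b in np.arange(-.055,.056,.01):
        k=m&(X>=b)&(X<b+.01)
        if k.sum()>3: print(round(b+.005,3),k.sum(),np.percentile(Z[k],[10,50,90]).round(4),np.median(hsv[k],0))
    return s
E
python3 - <<'E'
from h import *
where(); tilt()
E
```

```text
time: 8.82
ee_pos: [0.6361, 0.0628, 0.0844]
orientation: [-0.0, 0.77, 0.638, -0.0]
ft_force: [0.3, 0.9, 0.2]
width: 0.0005
t 8.82 case 0.032 0.133 z 0.0844 F [0.32 0.9  0.2 ] ytool [ 0.983 -0.185 -0.001] z [-0.001 -0.    -1.   ] w 0.0005333865552166083
-0.04 27 [0.1116 0.1143 0.1162] [ 17. 117. 146.]
-0.03 32 [0.1064 0.1085 0.1129] [ 16.  115.  108.5]
-0.02 29 [0.1007 0.1032 0.1057] [ 17. 112.  87.]
-0.01 30 [0.0931 0.0972 0.0997] [ 16.  115.5  85. ]
0.0 31 [0.0868 0.0904 0.0929] [ 16. 114.  86.]
0.01 29 [0.0807 0.0833 0.0876] [ 16. 111.  86.]
0.02 63 [0.0781 0.1017 0.1324] [19. 27. 93.]
0.03 44 [0.0795 0.108  0.1297] [20.  20.5 76.5]
0.04 45 [0.077  0.1098 0.137 ] [24. 21. 86.]
0.05 33 [0.065  0.0869 0.1239] [17. 31. 74.]
0.06 8 [0.046  0.0748 0.09  ] [13.5 88.5 52. ]
```

```bash
python3 -m crank '[{"xyz":[0,-0.002,0.001],"rotation":[0,0,0],"gripper":0},{"xyz":[0,-0.004,0.002],"rotation":[0,0,0],"gripper":0},{"xyz":[0,-0.006,0.002],"rotation":[0,0,0],"gripper":0},{"xyz":[0,-0.008,0.002],"rotation":[0,0,0],"gripper":0},{"xyz":[0,-0.010,0.002],"rotation":[0,0,0],"gripper":0},{"xyz":[0,-0.010,0.002],"rotation":[0,0,0],"gripper":0}]'; python3 - <<'E'
from h import *
where(); tilt()
E
```

```text
time: 9.62
ee_pos: [0.6282, 0.0643, 0.0834]
orientation: [0.001, 0.77, 0.638, 0.002]
ft_force: [5.5, -1.8, 0.7]
width: 0.0004
t 9.62 case 0.024 0.133 z 0.0834 F [ 5.45 -1.83  0.74] ytool [ 0.983 -0.185  0.004] z [ 0.004 -0.    -1.   ] w 0.00037219604590099333
-0.04 17 [0.1191 0.1231 0.1254] [ 15. 113.  85.]
-0.03 24 [0.1174 0.1199 0.1246] [ 16.  113.5  82. ]
-0.02 27 [0.1057 0.1087 0.1144] [ 16. 112.  81.]
-0.01 25 [0.0966 0.1    0.1063] [ 17. 114.  81.]
0.0 25 [0.0875 0.0908 0.0944] [ 17. 113.  81.]
0.01 56 [0.0805 0.0981 0.1285] [17.5 34.5 88.5]
0.02 41 [0.0788 0.1051 0.1303] [23. 21. 89.]
0.03 52 [0.0801 0.1069 0.1323] [21.  22.  81.5]
0.04 24 [0.0845 0.109  0.1335] [21. 26. 88.]
0.05 23 [0.0497 0.0692 0.0864] [ 11. 124.  41.]
0.06 7 [0.0772 0.0872 0.0903] [ 11. 144.  39.]
```

```bash
python3 -m crank '[{"xyz":[0,-0.002,0],"rotation":[0,0,0],"gripper":0},{"xyz":[0,-0.004,0.001],"rotation":[0,0,0],"gripper":0},{"xyz":[0,-0.006,0.001],"rotation":[0,0,0],"gripper":0},{"xyz":[0,-0.006,0.001],"rotation":[0,0,0],"gripper":0}]'; python3 - <<'E'
from h import *
where(); tilt()
E
```

```text
time: 10.18
ee_pos: [0.6267, 0.0646, 0.0838]
orientation: [0.005, 0.77, 0.638, 0.005]
ft_force: [11.9, -2.2, 0.3]
width: 0.0008
t 10.18 case 0.0225 0.1331 z 0.0838 F [11.91 -2.24  0.35] ytool [ 0.982 -0.186  0.014] z [ 0.014 -0.    -1.   ] w 0.0008167974551264263
-0.04 5 [0.121  0.1236 0.1251] [ 15. 123.  85.]
-0.03 27 [0.1206 0.1243 0.1282] [ 16. 112.  83.]
-0.02 24 [0.1106 0.1136 0.1187] [ 16. 110.  79.]
-0.01 24 [0.0985 0.1025 0.1078] [ 16.  111.5  80. ]
0.0 24 [0.0863 0.0921 0.0955] [ 16.5 110.   79. ]
0.01 57 [0.0809 0.1006 0.1302] [20. 29. 92.]
0.02 48 [0.0798 0.1085 0.1324] [22.  20.  73.5]
0.03 41 [0.0786 0.1077 0.1349] [21. 22. 88.]
0.04 18 [0.0857 0.1097 0.1316] [18.  26.5 86.5]
0.05 22 [0.0556 0.0743 0.0878] [ 10. 126.  40.]
0.06 7 [0.0487 0.074  0.0891] [ 10. 124.  43.]
```

```bash
python3 -m crank '[{"xyz":[0,0.012,0],"rotation":[0,0,0],"gripper":0},{"xyz":[0,0.012,-0.04],"rotation":[0,0,0],"gripper":0},{"xyz":[0,0.012,-0.085],"rotation":[0,0,0],"gripper":0},{"xyz":[0,-0.03,-0.085],"rotation":[0,0,0],"gripper":0},{"xyz":[0,-0.08,-0.085],"rotation":[0,0,0],"gripper":0},{"xyz":[0,-0.1,-0.085],"rotation":[0,0,0],"gripper":0},{"xyz":[0,-0.1,-0.085],"rotation":[0,0,0],"gripper":0}]'; python3 - <<'E'
from h import *
where(); go(-.075,.134,.112); s=tilt()
ims=[]
for n,(r,c) in {"top":(150,160),"side":(110,180)}.items():
    ims.append(cv2.resize(snapshot(n)["img"][r:r+120,c:c+160],(400,300),interpolation=2))
cv2.imwrite("pics/e.png",cv2.cvtColor(np.hstack(ims),cv2.COLOR_RGB2BGR))
E
```

```text
time: 11.1
ee_pos: [0.5191, 0.0851, 0.1661]
orientation: [-0.002, 0.769, 0.639, -0.002]
ft_force: [1.3, -0.3, 0.4]
width: 0.0004
t 11.1 case -0.0871 0.1333 z 0.1661 F [ 1.32 -0.3   0.42] ytool [ 0.983 -0.182 -0.006] z [-0.006 -0.001 -1.   ] w 0.00037533817908988064
xyz [0.0008 0.0124 0.054 ] rot [-0.32  0.1   0.14] dist 0.055
-0.04 6 [0.1222 0.1233 0.1246] [ 15.  112.   81.5]
-0.03 32 [0.1228 0.1245 0.127 ] [ 16.  111.   81.5]
-0.02 28 [0.1103 0.115  0.119 ] [ 16. 108.  77.]
-0.01 26 [0.0991 0.103  0.1085] [ 16.  113.5  76. ]
0.0 25 [0.0883 0.0913 0.0957] [ 16. 113.  77.]
0.01 23 [0.075  0.0776 0.084 ] [ 16. 112.  76.]
0.02 13 [0.0631 0.0679 0.0718] [ 17. 117.  76.]
0.03 10 [0.0523 0.0553 0.0604] [ 16.  116.5  74. ]
0.05 24 [0.0497 0.0708 0.0838] [ 12. 136.  38.]
0.06 9 [0.0749 0.0843 0.0895] [ 15. 127.  37.]
```

View pics/e.png

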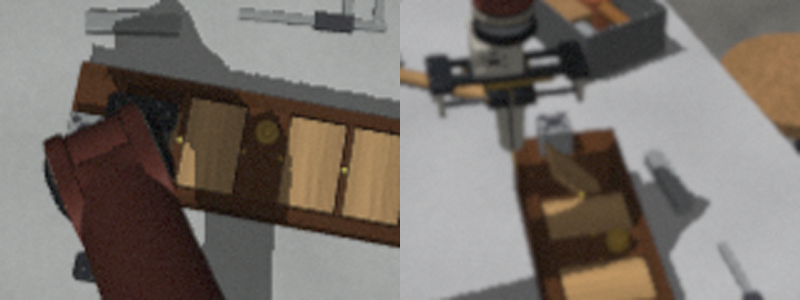

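```bash
python3 -m crank '[{"xyz":[0,0,0.03],"rotation":[0,0,0],"gripper":0},{"xyz":[0,0,0.052],"rotation":[0,0,0],"gripper":0},{"xyz":[0,0.012,0.052],"rotation":[0,0,0],"gripper":0},{"xyz":[0,0.022,0.052],"rotation":[0,0,0],"gripper":0},{"xyz":[0,0.032,0.052],"rotation":[0,0,0],"gripper":0},{"xyz":[0,0.039,0.052],"rotation":[0,0,0],"gripper":0},{"xyz":[0,0.044,0.052],"rotation":[0,0,0],"gripper":0},{"xyz":[0,0.046,0.052],"rotation":[0,0,0],"gripper":0}]'; python3 - <<'E'
from h import *
where(); tilt()
E
```

```text
time: 12.25
ee_pos: [0.5676, 0.0766, 0.1157]
orientation: [-0.0, 0.77, 0.639, 0.0]
ft_force: [-1.6, 0.4, 2.4]
width: 0.0006
t 12.25 case -0.0378 0.1339 z 0.1157 F [-1.56  0.4   2.36] ytool [ 0.983 -0.184 -0.   ] z [ 0.     0.001 -1.   ] w 0.0006314561699916701
-0.05 28 [0.1172 0.1335 0.1471] [17. 27. 94.]
-0.04 31 [0.1118 0.1267 0.1457] [21. 21. 83.]
-0.03 33 [0.1091 0.1309 0.1436] [23. 21. 87.]
-0.02 22 [0.1243 0.1341 0.1412] [17. 60. 87.]
-0.01 15 [0.1147 0.1274 0.1341] [ 15. 103.  77.]
0.0 14 [0.0852 0.0984 0.1073] [ 16. 110.  70.]
0.01 7 [0.0645 0.0719 0.0779] [ 15. 110.  68.]
0.05 24 [0.0517 0.0728 0.0854] [ 12.  129.5  39. ]
0.06 7 [0.0717 0.0856 0.0889] [  7. 117.  40.]
```

```bash
python3 -m crank '[{"xyz":[0,0.001,0],"rotation":[0,0,0],"gripper":0},{"xyz":[0,0.003,0],"rotation":[0,0,0],"gripper":0},{"xyz":[0,-0.02,0],"rotation":[0,0,0],"gripper":0},{"xyz":[0,-0.05,0],"rotation":[0,0,0],"gripper":0},{"xyz":[0,-0.05,-0.05],"rotation":[0,0,0],"gripper":0},{"xyz":[0,-0.05,-0.10],"rotation":[0,0,0],"gripper":0},{"xyz":[-0.03,-0.05,-0.13],"rotation":[0,0,0],"gripper":0},{"xyz":[-0.03,-0.05,-0.13],"rotation":[0,0,0],"gripper":0}]'; python3 - <<'E'
from h import *
where(); tilt()
ims=[]
for n,(r,c) in {"top":(150,160),"side":(110,180)}.items():
    ims.append(cv2.resize(snapshot(n)["img"][r:r+120,c:c+160],(400,300),interpolation=2))
cv2.imwrite("pics/f.png",cv2.cvtColor(np.hstack(ims),cv2.COLOR_RGB2BGR))
E
```

```text
time: 13.3
ee_pos: [0.5152, 0.053, 0.2471]
orientation: [0.003, 0.771, 0.636, 0.002]
ft_force: [0.2, 0.8, 0.8]
width: 0.0003
t 13.3 case -0.085 0.101 z 0.2471 F [0.16 0.81 0.75] ytool [ 0.982 -0.19   0.007] z [ 0.007 -0.001 -1.   ] w 0.00033056495695858745
-0.02 10 [0.133  0.1346 0.1368] [ 15.5 111.5  87. ]
-0.01 23 [0.1261 0.135  0.1373] [ 16. 109.  82.]
0.0 6 [0.0877 0.0949 0.1076] [ 15.  116.5  70. ]
0.01 4 [0.064  0.0683 0.0754] [ 14.5 114.   64.5]
0.05 22 [0.0571 0.0712 0.0891] [ 11. 136.  44.]
0.06 9 [0.046  0.0789 0.0905] [ 12. 137.  43.]
```

View pics/f.png

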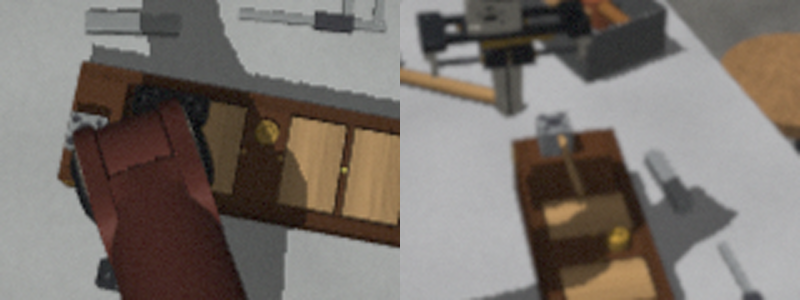

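```bash
python3 -m crank '[{"xyz":[0,0,0],"rotation":[0,0,0],"gripper":0},{"xyz":[0,0,0],"rotation":[0,0,0],"gripper":0},{"xyz":[0,0,0],"rotation":[0,0,0],"gripper":0}]'; python3 - <<'E'
from h import *
s=snapshot("side"); P=cloud(s); D=P[...,:2]-O; X=D@XC; Y=D@YC; Z=P[...,2]
for cy in(.136,.06,-.06,-.136):
    m=(s["z_map"]>0)&(abs(Y-cy)<.025)&(abs(X)<.045)&(Z<.16)&(Z>.04)
    if cy<.1: print(cy,np.arctan(-np.polyfit(X[m],Z[m],1)[0]).round(3),np.median(Z[m]))
    else: m&=abs(X)<.03; print(cy,"tilt",(np.pi/2+np.arctan(np.polyfit(Z[m],X[m],1)[0])).round(3),m.sum())
manip.hand_in()
E
```

```text
time: 13.82
ee_pos: [0.5127, 0.0561, 0.2442]
orientation: [-0.0, 0.77, 0.639, -0.0]
ft_force: [0.2, -1.0, 0.0]
width: 0.0003
0.136 tilt 1.246 35
0.06 0.023 0.08956618754918522
-0.06 0.023 0.08936419876640533
-0.136 0.023 0.08961566663638615
the job is handed in; nothing more can be done
```

The leftmost cover (cover 1) was the free one. It now stands open at about 1.25 rad, and I handed the job in at about 14 s.

- **Finding it:** I pressed covers 4, 3 and 2 near the far edge. None of them moved visibly under 13–16 N. Their give looked smaller than the 1–4 mm described. Cover 1 gave way at about 1.3 N.
- **Opening it:** I pressed the far half of cover 1 down to about 0.85 rad. I then pushed its raised near edge upright from the near side, and the cover stayed there when I backed off. A sideways drag on the far half in between met about 12 N with little movement, so I stopped it there. The highest force I saw was about 17 N, read only at the end of each move.
- **Last checks:** From the side camera's depth, covers 2, 3 and 4 all read 0.02 rad, which I take as camera calibration bias, so I count them as shut. The arm was clear of everything at a tool height of about 0.24 m, with about zero contact force. In the last picture, the loose things it shows looked undisturbed. I did not measure their positions again.

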